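# Pin the flex tester's drive, unlatch its guard gate and hold it wide

## Task

Get the rubber flex tester ready for loading: take the yellow-handled lock pin out of its grey holder block and push it fully home, upright, through the hole in the yellow lug of the drive, and leave it there. Then open the guard: first squeeze the orange side catch against its dark lug until it is fully drawn, then squeeze the red trigger of the gate's handle, swing the gate past its halfway detent to wide open and keep holding it there by the squeezed handle - the gate is sprung shut, so finish with the gripper still gripping the handle and the gate at rest wide open. Leave the jar, the screwdriver and the green basket undisturbed.

Things in the scene. Friction and masses are not known exactly. Their poses are not given: they have to be found in the camera images.
- tester: White bench-top flex tester, fixed: base 260 x 360 mm, 55 mm high, clear guard box on it 185 mm high, red drive unit on its +y side. Origin on the bench under the middle plane of the shut gate, 120 mm from the hinge axis. Its -x is the front (robot side, where the gate opens), +y runs from the catches to the hinge and drive, z up. Place and yaw vary.
- index_hole (a point): Centre of the mouth of the vertical 14 mm hole (1.5 mm chamfer) in the top of the yellow lug, a 50 x 44 x 12 mm plate on the crank disc of the red drive; top face 110 mm above the bench. Below the plate, after a 4 mm gap, a bush with a 15 mm hole continues down to 62 mm above the bench. Lug and disc do not move.
- pin: Loose lock pin, about 90 g, 87 mm long, upright in its holder at the start. Origin at the tip's centre, z towards the handle. From the tip up: steel shank 12 mm diameter, 42 mm long (first 6 mm tapered), collar 26 mm diameter, 5 mm thick, yellow round handle 18 mm diameter, 40 mm long. Fully home the collar rests on the lug and the tip is 68 mm above the bench.
- pin_rest: Grey fixed holder block 56 x 56 x 50 mm, origin under its centre. The pin stands in a 16 mm hole down its middle, its collar on the block's top (50 mm above the bench), its tip 8 mm above the bench. It stands on the left or on the right of the bench (it swaps places with the jar).
- catch_grip (a point): Side catch: point fixed to the tester, 226 mm above the bench, where the TCP squeezes it: tool down, fingers closing along tester y. Two upright tabs 24 mm wide, 12 mm thick, tops 240 mm above the bench: fixed dark lug, outer face 18 mm to -y of this point, and orange thumb-piece (see catch_thumb). Fully squeezed: 36 mm over both tabs, centred here.
- catch_thumb (a point): On the moving orange thumb-piece: centre of its outer (+y) face, 226 mm above the bench. Latched it is 34 mm to tester +y of catch_grip (52 mm over both tabs), fully drawn 18 mm. Lower down: the bolt under it, top at 183 mm; a steel keeper 206 mm high, 28 mm or more to +y of this face.
- side_catch (a joint): How far the orange side catch is drawn, m: 0 latched (may start up to 0.003), 0.016 fully drawn; beyond 0.0125 it is clear of the gate. It slides with about 6 N of friction and stays where it is left.
- gate: Guard gate. Origin on the hinge axis at bench level; its -y runs along the gate to the free end (218 mm), -x is its front. Squeeze handle on its top rail: Black fixed tab, outer (+y) face 145 mm from the hinge axis; red trigger tab, outer (-y) face 190 mm. Tabs 26 mm wide, 12 mm thick, tops 240 mm above the bench; 45 mm over both, 32 mm squeezed.
- handle_grip (a point): On the gate: midway between the tabs' outer faces when fully squeezed, 161 mm from the hinge axis, 226 mm above the bench. Put the TCP here, tool down, fingers closing along the gate's length, and turn the tool with the gate. Below it the top rail is 188 mm high, the trigger's bolt on it 199 mm; the keeper beside the free end is 206 mm high.
- trigger: The red trigger tab of the handle with its bolt, sliding along the gate. Its origin is on the hinge axis at bench level when not squeezed and moves with it along the gate, 13 mm at most, when squeezed.
- trigger_travel (a joint): How far the red trigger is squeezed towards the black tab, m: 0 at rest, 0.013 at its stop. A spring (6 to 10 N) returns it and its bolt locks the shut gate; the gate is free beyond 0.0095, so it must stay squeezed while the gate starts to swing.
- gate_hinge (a point): Point on the gate's vertical hinge axis, 226 mm above the bench, fixed to the tester.
- gate_angle (a joint): Gate angle, rad: 0 shut (handle to tester -y of the hinge), grows as the gate opens towards the robot, clockwise from above; stop at 1.5. A spring pulls it shut: 0.15 N m at 0, 0.8 N m at 1.5. A sprung ball detent adds up to 0.6 N m from 0.45 to 0.75 and is passed at 1.05. Wide open is 1.25 or more. Let go, it swings back to the detent or shut.
- jar: Bystander: amber jar with white cap, 56 mm diameter, 85 mm high, origin under its centre.
- screwdriver: Bystander: blue-handled screwdriver, 190 mm long, lying on the bench in front of the tester.
- basket: Bystander: open green basket 200 x 140 x 70 mm with rubber test strips, origin under its centre.

How it is judged:
On the way, in this order (a step that is already met when the one before it is completed fails the run):
1. the lock pin is fully home in the drive lug, upright and let go (height (world z) of pin below 0.0715 m and horizontal distance between pin and index_hole below 0.004 m and angle between pin's own z axis and vertical below 0.08 rad and contact force between the fingers and pin below 0.1 N), for 0.2 s.
2. the side catch is squeezed fully back, the gate still shut (value of joint side_catch above 0.0135 m and value of joint gate_angle below 0.08 rad), for 0.2 s.
3. then the handle's trigger is squeezed with the gate still shut (value of joint trigger_travel above 0.0105 m and contact force between the fingers and trigger above 1 N and value of joint gate_angle below 0.12 rad), for 0.1 s.
4. the gate is swung past its detent (value of joint gate_angle above 1.1 rad), for 0.1 s.
At the end, for the whole second after the job is handed in: The gate is held still at least 1.25 rad open by the fingers gripping its handle (more than 2 N on the trigger and on the gate), the side catch is still drawn (beyond 12.5 mm) and the lock pin stands fully home in the lug (tip lower than 71.5 mm, within 4 mm of the hole's axis, tilt under 0.08 rad) (value of joint gate_angle above 1.25 rad and velocity of joint gate_angle between -0.1 and 0.1 rad/s and contact force between the fingers and gate above 2 N and contact force between the fingers and trigger above 2 N and value of joint side_catch above 0.0125 m and height (world z) of pin below 0.0715 m and horizontal distance between pin and index_hole below 0.004 m and angle between pin's own z axis and vertical below 0.08 rad); the arm keeps its last pose, push and grip.
It fails at once if the jar is moved more than 3 cm or tipped (distance of jar from where it was at the start of the episode above 0.03 m or angle between jar's own z axis and vertical above 0.5 rad).
It fails at once if the basket is moved more than 3 cm or tipped (distance of basket from where it was at the start of the episode above 0.03 m or angle between basket's own z axis and vertical above 0.5 rad).
It fails at once if the screwdriver is moved more than 3 cm (distance of screwdriver from where it was at the start of the episode above 0.03 m).
It also fails if it takes over 67 s, if anything falls off the work surface, if the arm or the gripper's body presses on something with over 40 N, if the wrist force passes 120 N, or if a joint passes its speed limit or range.

## Robot

A 6-joint arm with a two-finger parallel gripper is mounted at the origin on the work surface. World frame = base frame: x ahead of the robot, y to its left, z up, the work surface at z = 0. Lengths are in m, angles in rad, forces in N, time in s.
With the tool pointing down it reaches from about 0.25 to 0.85 m from the base axis. Payload 12.5 kg.
Tool frame: the origin (TCP) lies between the finger pads, 19 mm behind the fingertips; this is the grasp point; z points along the fingers, y is the line along which they close (so a half turn about z gives the same grasp; the last joint's range is limited). The gripper opens to 93 mm and grips with 3 to 60 N. Pads are 15 mm wide; open, the fingers measure 128 mm over their backs; the gripper's body (75 mm by 188 mm) begins 65 mm behind the grasp point.
Start: joints at [-1.382, 0.351, 1.652, -0, 1.139, -0.085], TCP at [0.149, -0.529, 0.237] pointing down, gripper open.
Joint ranges: [-2.75, 2.75], [-0.79, 2.1], [0.01, 2.65], [-1.57, 4.71], [0.07, 3.14], [-2.87, 2.87]. Speed limits (rad/s): [2.22, 2.22, 2.79, 3.14, 3.14, 3.14].

## Interface

Orientations are given as a unit quaternion [x, y, z, w].
In Python, from workcell import robot gives the robot as it stands.
- The arm moves only by the shell command python3 -m inch 'ROWS'. ROWS is JSON, a list of rows, each an object of numbers: "wx", "wy", "wz": the turn, a rotation vector about the tool's x, y, z in rad; "tx", "ty", "tz": the shift along the tool's x, y, z in m; "jaw": the finger opening in m, from 0 to 0.093. A call has 1 to 20 rows; each row is the pose to reach, as a shift and turn from the pose commanded when the call began, along the tool's axes at that moment; what a row does not reach only later rows make up. A row lasts 1/10 s, in which the tool goes at most 50 mm and 8.59 degrees, less where a joint would pass 70% of its speed; a pose out of reach is approached as far as the arm can. A call with a gripper value outside its range is refused whole. The fingers move at their own pace and stop on an object; the grip force is fixed at half the most. Time passes only in rows, so rows that repeat a pose let the fingers close. It gives the time, the measured TCP pose, the force, the opening and the grip force at its end, in the units of the state.
- robot.get_obs(): the state, without advancing time (a new reading comes with each control period).
- robot.get_image(name): name is "scene" or "top" or "wrist"; returns the picture (384x512x3 uint8, red, green, blue); there is no depth.
- robot.calibration(name): a dict with "vertical_fov" (degrees; the focal length in pixels is half the picture's height over the tangent of half this angle, whatever the lens; pixels are square), "cx", "cy" (the principal point, pixels), "R" (3x3) and "t" (3): a world point X has camera coordinates R X + t. Camera axes: x right, y down, z forward; pixel columns grow to the right and rows downward; lengths in m; the calibration is good to about 2 mm. A picture is of the moment at which its call begins: read the wrist's pose just before it. calibration takes no time and is no camera call; for the wrist camera it gives the pose at the moment of the call.
- robot.finish_job(): hands the job in; it is judged then, once.
The state is a dict: "time_s": time; "joints": joint angles; "dq": joint speeds; "joint_efforts": joint torques, N m; "eef_pos": TCP position; "eef_rot": TCP orientation; "contact_force": force on the tool from outside, world axes, zero at the start; "ft_torque": the same for the moment, N m; "finger_gap": finger opening in m; "grip_force": force on a finger pad.
Only numpy, scipy, OpenCV 4.12 (cv2) and the standard library are available. Lean on these libraries where they do the work, as an engineer would, in place of code of your own. Each camera call takes 0.05 s, during which the arm holds its last target. There are 200 camera calls.

## Working session

There is one attempt and no reset: what is moved stays moved. The work goes in short steps, Python scripts to look and compute and a shell command to move; the robot and the scene stay as the last step left them, time stands still between calls to the robot, and variables do not carry over. Pictures are saved under pics/ and viewed, at most 10 in all, crops included, and the job is handed in when it is done.

```bash
ls; mkdir -p pics
python3 - <<'E'
from workcell import robot
import cv2,numpy as np
for n in("scene","top","wrist"):
    im=robot.get_image(n);cv2.imwrite(f"pics/{n}0.png",im[:,:,::-1])
    c=robot.calibration(n);print(n,c)
o=robot.get_obs();print(o)
E
```

```text
pics
scene {'vertical_fov': 49.251557814066366, 'cx': 254.54563261989188, 'cy': 181.29127897838373, 'R': array([[ 0.85919858, -0.51159936,  0.00662483],
       [-0.4798459 , -0.81022896, -0.33656641],
       [ 0.17755479,  0.28599849, -0.94163643]]), 't': array([-0.47673079,  0.2601364 ,  1.11297896])}
top {'vertical_fov': 44.71738854513937, 'cx': 254.63722413194483, 'cy': 186.86653645839453, 'R': array([[ 0.0041702 , -0.99972395,  0.02312196],
       [-0.99353563, -0.00676527, -0.11331898],
       [ 0.11344412, -0.02249993, -0.99328958]]), 't': array([-0.08496638,  0.52496406,  1.29669462])}
wrist {'vertical_fov': 65.94672471206256, 'cx': 260.4604922799535, 'cy': 196.27132987919472, 'R': array([[ 2.70770303e-01, -9.62643915e-01, -3.68481586e-04],
       [-9.27740980e-01, -2.61054985e-01,  2.66733891e-01],
       [-2.56865951e-01, -7.18817609e-02, -9.63770147e-01]]), 't': array([-0.54976181, -0.03059908,  0.39067575])}
{'time_s': 0.15, 'joints': array([-1.38151460e+00,  3.51089284e-01,  1.65224802e+00,  1.14387515e-05,
        1.13911315e+00, -8.46116148e-02]), 'dq': array([-6.51679013e-05, -5.38603474e-05, -4.20413136e-03, -9.90910960e-04,
       -2.41362419e-04,  3.13574865e-04]), 'joint_efforts': array([ 4.77694266e-04, -4.97465622e+01, -2.85345000e+01,  6.98538939e-02,
        2.46321660e-02, -6.24368431e-05]), 'eef_pos': array([ 0.14874079, -0.52925687,  0.23704884]), 'eef_rot': array([ 9.90637686e-01,  1.36516630e-01, -1.72498545e-05, -4.28587350e-04]), 'contact_force': array([ 0.37936154,  0.94577614, -0.09804098]), 'ft_torque': array([-0.0372639 ,  0.0247846 ,  0.02924764]), 'grip_force': 0.0, 'finger_gap': 0.0934254150835732}
```

View pics/top0.png

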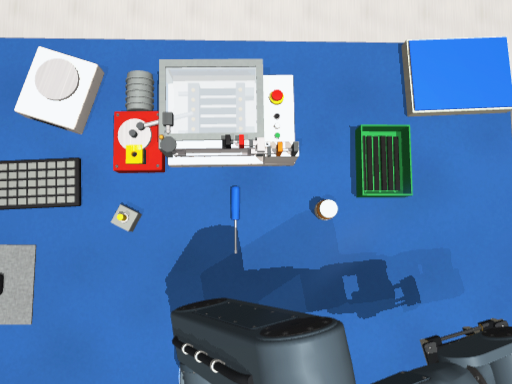

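View pics/scene0.png

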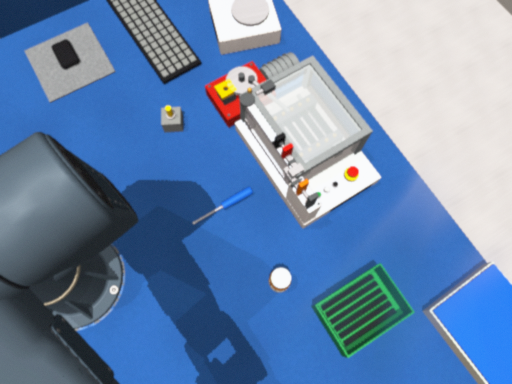

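The top view shows the pin at about (122,215), the yellow lug at (134,154), handle tabs at (228-238,141), the orange catch at (280,147), the screwdriver at (235,215), and the jar at (326,209). The scene view agrees: pin (169,112), lug (226,90), red (287,150), orange (303,186).

```bash
cat > h.py <<'E'
import numpy as np,cv2
def ray(c,px):
    f=192/np.tan(np.radians(c["vertical_fov"]/2)); R=np.array(c["R"]);t=np.array(c["t"])
    d=R.T@np.array([(px[0]-c["cx"])/f,(px[1]-c["cy"])/f,1]);return -R.T@t,d/np.linalg.norm(d)
def plane(c,px,z):
    o,d=ray(c,px);return o+d*(z-o[2])/d[2]
def tri(rs):
    A=sum(np.eye(3)-np.outer(d,d) for o,d in rs);b=sum((np.eye(3)-np.outer(d,d))@o for o,d in rs);return np.linalg.solve(A,b)
def blobs(im,lo,hi,amin=8):
    hsv=cv2.cvtColor(im,cv2.COLOR_RGB2HSV);m=cv2.inRange(hsv,lo,hi)
    n,l,s,c=cv2.connectedComponentsWithStats(m);return [(s[i,4],s[i,:4].tolist(),c[i].round(1).tolist()) for i in range(1,n) if s[i,4]>=amin]
COL=dict(yellow=((22,150,120),(34,255,255)),orange=((8,150,110),(20,255,255)),red=((0,170,90),(5,255,255)))
E
python3 - <<'E'
from h import *
from workcell import robot
I={}
for n in("top","scene"):
    im=cv2.imread(f"pics/{n}0.png")[:,:,::-1].copy();I[n]=im
    for k,(lo,hi) in COL.items(): print(n,k,[b for b in blobs(im,lo,hi)])
a=cv2.resize(I["top"][120:170,105:305],None,fx=4,fy=4,interpolation=cv2.INTER_CUBIC)
b=cv2.resize(I["scene"][55:155,200:300][:, :],None,fx=4,fy=4,interpolation=cv2.INTER_CUBIC)
d=cv2.resize(I["scene"][120:220,230:330],None,fx=4,fy=4,interpolation=cv2.INTER_CUBIC)
cv2.imwrite("pics/crop.png",np.vstack([a,np.hstack([b,d])])[:600,:,::-1])
E
```

```text
top yellow [(np.int32(46), [270, 95, 13, 9], [275.6, 100.4]), (np.int32(275), [126, 145, 17, 19], [133.6, 154.8]), (np.int32(41), [117, 214, 9, 6], [120.9, 216.9])]
top orange [(np.int32(8), [271, 92, 3, 8], [271.6, 95.5]), (np.int32(10), [159, 135, 5, 4], [160.9, 136.7]), (np.int32(55), [277, 142, 6, 14], [279.3, 148.3]), (np.int32(15), [125, 149, 1, 15], [125.0, 156.0]), (np.int32(27), [317, 204, 10, 15], [319.8, 212.5])]
top red [(np.int32(79), [272, 90, 10, 10], [276.7, 94.7]), (np.int32(1457), [114, 111, 50, 61], [138.1, 144.7]), (np.int32(60), [239, 135, 5, 13], [241.1, 140.8])]
scene yellow [(np.int32(228), [215, 80, 21, 19], [224.5, 89.0]), (np.int32(46), [165, 106, 8, 10], [168.7, 110.3]), (np.int32(56), [345, 169, 13, 12], [349.3, 176.5])]
scene orange [(np.int32(32), [214, 79, 12, 21], [218.6, 87.5]), (np.int32(17), [347, 168, 11, 9], [351.0, 173.6]), (np.int32(90), [297, 179, 11, 15], [302.0, 185.7])]
scene red [(np.int32(103), [246, 64, 20, 19], [257.3, 73.0]), (np.int32(581), [206, 76, 34, 49], [224.8, 104.3]), (np.int32(81), [282, 144, 10, 13], [286.8, 150.0]), (np.int32(70), [348, 167, 10, 9], [352.4, 171.1])]
```

View pics/crop.png

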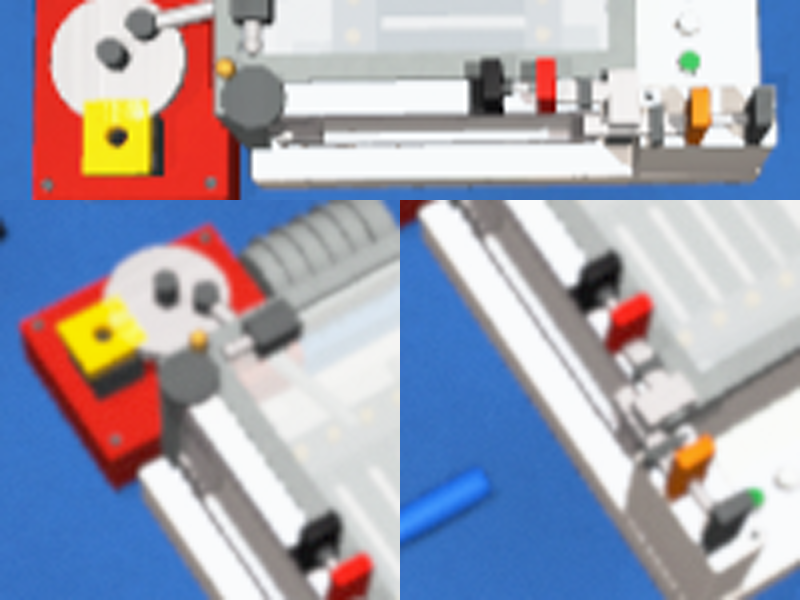

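Run:
```python
from h import *
from workcell import robot
T=robot.calibration("top");S=robot.calibration("scene")
P={"hole":((134.5,154),(225.5,88.2)),"hinge":((168,144),(247.5,97.3)),"red":((241.1,140.8),(286.8,150)),"orange":((279.3,148.3),(302,185.7)),"pinhandle":((120.9,216.9),(168.7,110.3)),"pinblk":((125.5,217),(172,119)),"black":((227.5,141),(275,138.2)),"lug":((295,148.5),(312,198))}
for k,(a,b) in P.items(): print(k,tri([ray(T,a),ray(S,b)]).round(4))
print("holep",plane(T,(134.5,154),.11),plane(S,(225.5,88.2),.11))
print("pin",plane(T,(121,216.5),.075),plane(S,(168.7,110.3),.075))
print("jar",plane(T,(326,209),.085),"screw",plane(T,(236,185),.01),plane(T,(236,252),.01))
```

```text
hole [0.602  0.2409 0.1144]
hinge [0.6127 0.1374 0.2041]
red [ 0.6171 -0.0439  0.2214]
orange [ 0.5995 -0.138   0.2204]
pinhandle [0.4358 0.28   0.0796]
pinblk [0.4372 0.2817 0.0241]
black [ 0.6084 -0.0102  0.2385]
lug [ 0.599  -0.1762  0.2292]
holep [0.60279857 0.24197025 0.11      ] [0.60324614 0.24346616 0.11      ]
pin [0.43705255 0.28096185 0.075     ] [0.43622092 0.2827218  0.075     ]
jar [ 0.45991832 -0.27541727  0.085     ] screw [ 0.53285939 -0.02870498  0.01      ] [ 0.34119435 -0.03037137  0.01      ]
```

```bash
python3 -m inch '[{"tx":0.1,"ty":-0.14,"wz":-0.36},{"tx":0.2,"ty":-0.28,"wz":-0.73},{"tx":0.3,"ty":-0.42,"wz":-1.1},{"tx":0.4,"ty":-0.56,"wz":-1.46},{"tx":0.497,"ty":-0.703,"wz":-1.82},{"tx":0.497,"ty":-0.703,"wz":-1.82},{"tx":0.497,"ty":-0.703,"wz":-1.82},{"tx":0.497,"ty":-0.703,"wz":-1.82},{"tx":0.497,"ty":-0.703,"wz":-1.82},{"tx":0.497,"ty":-0.703,"wz":-1.82},{"tx":0.497,"ty":-0.703,"wz":-1.82},{"tx":0.497,"ty":-0.703,"wz":-1.82},{"tx":0.497,"ty":-0.703,"wz":-1.82},{"tx":0.497,"ty":-0.703,"wz":-1.82},{"tx":0.497,"ty":-0.703,"wz":-1.82},{"tx":0.497,"ty":-0.703,"wz":-1.82},{"tx":0.497,"ty":-0.703,"wz":-1.82},{"tx":0.497,"ty":-0.703,"wz":-1.82},{"tx":0.497,"ty":-0.703,"wz":-1.82},{"tx":0.497,"ty":-0.703,"wz":-1.82}]'
python3 - <<'E'
from h import *
from workcell import robot
c=robot.calibration("wrist");o=robot.get_obs();im=robot.get_image("wrist");cv2.imwrite("pics/w1.png",im[:,:,::-1])
print(o["eef_pos"],o["eef_rot"],o["joints"])
for b in blobs(im,*COL["yellow"],30):print(b,plane(c,b[2],.095))
E
```

```text
[ 0.14874079 -0.52925687  0.23704884] [ 9.90637686e-01  1.36516630e-01 -1.72498545e-05 -4.28587350e-04] [-1.38151460e+00  3.51089284e-01  1.65224802e+00  1.14387515e-05
  1.13911315e+00 -8.46116148e-02]validation failed for argument at $[0]...
```

View pics/w1.png

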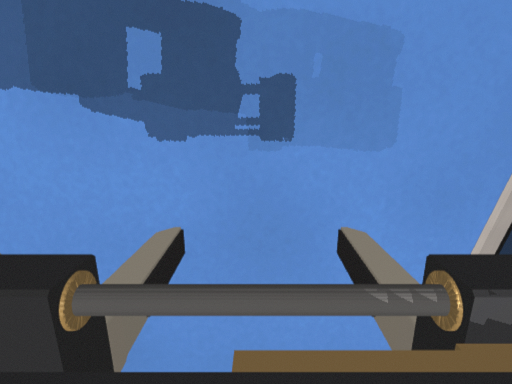

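The wrist view shows only blue bench, since the call was refused. Probably every row needs all seven fields.

```bash
python3 -m inch '[{"wx":0,"wy":0,"wz":-0.36,"tx":0.1,"ty":-0.14,"tz":0,"jaw":0.093},{"wx":0,"wy":0,"wz":-0.73,"tx":0.2,"ty":-0.28,"tz":0,"jaw":0.06},{"wx":0,"wy":0,"wz":-1.1,"tx":0.3,"ty":-0.42,"tz":0,"jaw":0.06},{"wx":0,"wy":0,"wz":-1.46,"tx":0.4,"ty":-0.56,"tz":0,"jaw":0.06},{"wx":0,"wy":0,"wz":-1.82,"tx":0.497,"ty":-0.703,"tz":0,"jaw":0.06},{"wx":0,"wy":0,"wz":-1.82,"tx":0.497,"ty":-0.703,"tz":0,"jaw":0.06}]'
```

```text
time_s: 0.8
eef_pos: [0.2501, -0.2453, 0.2374]
eef_rot: [0.831, 0.556, 0.0, 0.0]
contact_force: [1.4, -0.5, 0.7]
finger_gap: 0.0612
grip_force: 0.0
```

```bash
cat >> h.py <<'E'
from scipy.spatial.transform import Rotation as Ro
def go(o,p,yaw=None):
    R=Ro.from_quat(o["eef_rot"]);d=R.inv().apply(np.array(p)-o["eef_pos"])
    s="" 
    if yaw is not None:
        w=(R.inv()*Ro.from_euler("z",yaw)*Ro.from_euler("x",np.pi)).as_rotvec();s=f" w {w.round(3)}"
    print("t",d.round(4),s)
E
python3 -m inch '[{"wx":0,"wy":0,"wz":-0.3,"tx":0.19,"ty":-0.01,"tz":0,"jaw":0.06},{"wx":0,"wy":0,"wz":-0.6,"tx":0.37,"ty":-0.02,"tz":0,"jaw":0.06},{"wx":0,"wy":0,"wz":-0.91,"tx":0.558,"ty":-0.027,"tz":0,"jaw":0.06},{"wx":0,"wy":0,"wz":-0.91,"tx":0.558,"ty":-0.027,"tz":0,"jaw":0.06},{"wx":0,"wy":0,"wz":-0.91,"tx":0.558,"ty":-0.027,"tz":0,"jaw":0.06},{"wx":0,"wy":0,"wz":-0.91,"tx":0.558,"ty":-0.027,"tz":0,"jaw":0.06},{"wx":0,"wy":0,"wz":-0.91,"tx":0.558,"ty":-0.027,"tz":0,"jaw":0.06},{"wx":0,"wy":0,"wz":-0.91,"tx":0.558,"ty":-0.027,"tz":0,"jaw":0.06},{"wx":0,"wy":0,"wz":-0.91,"tx":0.558,"ty":-0.027,"tz":0,"jaw":0.06},{"wx":0,"wy":0,"wz":-0.91,"tx":0.558,"ty":-0.027,"tz":0,"jaw":0.06},{"wx":0,"wy":0,"wz":-0.91,"tx":0.558,"ty":-0.027,"tz":0,"jaw":0.06},{"wx":0,"wy":0,"wz":-0.91,"tx":0.558,"ty":-0.027,"tz":0,"jaw":0.06},{"wx":0,"wy":0,"wz":-0.91,"tx":0.558,"ty":-0.027,"tz":0,"jaw":0.06},{"wx":0,"wy":0,"wz":-0.91,"tx":0.558,"ty":-0.027,"tz":0,"jaw":0.06},{"wx":0,"wy":0,"wz":-0.91,"tx":0.558,"ty":-0.027,"tz":0,"jaw":0.06},{"wx":0,"wy":0,"wz":-0.91,"tx":0.558,"ty":-0.027,"tz":0,"jaw":0.06}]'
python3 - <<'E'
from h import *
from workcell import robot
c=robot.calibration("wrist");o=robot.get_obs();im=robot.get_image("wrist");cv2.imwrite("pics/w2.png",im[:,:,::-1])
print(o["eef_pos"],o["eef_rot"],o["joints"])
for b in blobs(im,*COL["yellow"],30):print(b,plane(c,b[2],.095))
E
```

```text
time_s: 2.4
eef_pos: [0.4408, 0.2769, 0.2377]
eef_rot: [0.505, 0.863, 0.0, 0.0]
contact_force: [1.1, -0.6, -0.3]
finger_gap: 0.0598
grip_force: 0.0
[0.44079113 0.27686724 0.23774895] [5.05164853e-01 8.63022860e-01 7.84860892e-05 9.45316889e-05] [ 4.71421774e-01  2.96862276e-01  1.72686612e+00 -8.28770522e-05
  1.11763009e+00 -4.01923222e-02]
```

View pics/w2.png

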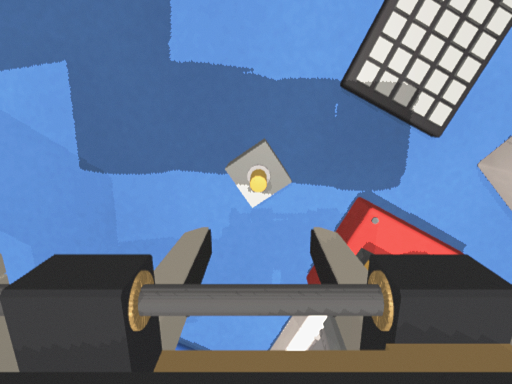

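```bash
sed -i 's/yellow=((22,150,120)/yellow=((20,120,80)/' h.py
python3 - <<'E'
from h import *
from workcell import robot
c=robot.calibration("wrist");o=robot.get_obs()
im=cv2.imread("pics/w2.png")[:,:,::-1].copy()
print(cv2.cvtColor(im,cv2.COLOR_RGB2HSV)[170:196:2,258].tolist())
for b in blobs(im,*COL["yellow"],20):print(b,plane(c,b[2],.095))
for p in((258,184),(258,176)):print(plane(c,p,.095),plane(c,p,.055))
E
```

```text
[[21, 149, 163], [21, 151, 166], [20, 150, 165], [24, 140, 243], [27, 123, 246], [27, 127, 245], [26, 130, 245], [26, 134, 244], [26, 135, 244], [25, 137, 243], [25, 142, 242], [25, 47, 240], [24, 5, 241]]
(np.int32(305), [250, 170, 17, 22], [258.0, 180.7]) [0.43486168 0.28459622 0.095     ]
[0.43651933 0.28163271 0.095     ] [0.44081003 0.2733342  0.055     ]
[0.43251817 0.2887859  0.095     ] [0.43625732 0.28147343 0.055     ]
```

The pin's handle top is at (258,184), giving (0.4365, 0.2817), which matches the first estimate. Going down to grasp it.

Run:
```python
from h import *
from workcell import robot
go(robot.get_obs(),(.4365,.2817,.079),2.09)
```

```text
t [ 0.0062 -0.0016  0.1588]  w [ 0.     0.    -0.007]
```

```bash
python3 -m inch '[{"wx":0,"wy":0,"wz":0,"tx":0.006,"ty":-0.002,"tz":0.04,"jaw":0.06},{"wx":0,"wy":0,"wz":0,"tx":0.006,"ty":-0.002,"tz":0.08,"jaw":0.06},{"wx":0,"wy":0,"wz":0,"tx":0.006,"ty":-0.002,"tz":0.12,"jaw":0.06},{"wx":0,"wy":0,"wz":0,"tx":0.006,"ty":-0.002,"tz":0.145,"jaw":0.06},{"wx":0,"wy":0,"wz":0,"tx":0.006,"ty":-0.002,"tz":0.159,"jaw":0.06},{"wx":0,"wy":0,"wz":0,"tx":0.006,"ty":-0.002,"tz":0.159,"jaw":0.04},{"wx":0,"wy":0,"wz":0,"tx":0.006,"ty":-0.002,"tz":0.159,"jaw":0.02},{"wx":0,"wy":0,"wz":0,"tx":0.006,"ty":-0.002,"tz":0.159,"jaw":0.005},{"wx":0,"wy":0,"wz":0,"tx":0.006,"ty":-0.002,"tz":0.159,"jaw":0.005},{"wx":0,"wy":0,"wz":0,"tx":0.006,"ty":-0.002,"tz":0.159,"jaw":0.005},{"wx":0,"wy":0,"wz":0,"tx":0.006,"ty":-0.002,"tz":0.159,"jaw":0.005}]'
```

```text
time_s: 3.55
eef_pos: [0.4363, 0.2823, 0.0789]
eef_rot: [0.505, 0.863, 0.0, 0.0]
contact_force: [-1.1, -0.3, 3.8]
finger_gap: 0.017
grip_force: 30.0
```

```bash
python3 -m inch '[{"wx":0,"wy":0,"wz":0,"tx":0,"ty":0,"tz":-0.03,"jaw":0.005},{"wx":0,"wy":0,"wz":0,"tx":0,"ty":0,"tz":-0.07,"jaw":0.005},{"wx":0,"wy":0,"wz":0,"tx":0,"ty":0,"tz":-0.11,"jaw":0.005},{"wx":0,"wy":0,"wz":0,"tx":0,"ty":0,"tz":-0.15,"jaw":0.005},{"wx":0,"wy":0,"wz":0,"tx":0,"ty":0,"tz":-0.181,"jaw":0.005},{"wx":0,"wy":0,"wz":0,"tx":0,"ty":0,"tz":-0.181,"jaw":0.005}]'
python3 - <<'E'
from h import *
from workcell import robot
o=robot.get_obs();go(o,(.603,.2425,.26),2.09);print(o["finger_gap"])
E
```

```text
time_s: 4.15
eef_pos: [0.4375, 0.2829, 0.2636]
eef_rot: [0.505, 0.863, 0.003, 0.002]
contact_force: [-0.2, 0.1, -0.4]
finger_gap: 0.0172
grip_force: 30.0
t [-0.1165  0.1243  0.0045]  w [ 0.007  0.    -0.006]
0.017204270647915614
```

```bash
python3 -m inch '[{"wx":0,"wy":0,"wz":0,"tx":-0.025,"ty":0.026,"tz":0,"jaw":0.005},{"wx":0,"wy":0,"wz":0,"tx":-0.05,"ty":0.053,"tz":0,"jaw":0.005},{"wx":0,"wy":0,"wz":0,"tx":-0.075,"ty":0.08,"tz":0,"jaw":0.005},{"wx":0,"wy":0,"wz":0,"tx":-0.1,"ty":0.106,"tz":0,"jaw":0.005},{"wx":0,"wy":0,"wz":0,"tx":-0.1165,"ty":0.124,"tz":0,"jaw":0.005},{"wx":0,"wy":0,"wz":0,"tx":-0.1165,"ty":0.124,"tz":0,"jaw":0.005},{"wx":0,"wy":0,"wz":0,"tx":-0.1165,"ty":0.124,"tz":0,"jaw":0.005}]'
python3 - <<'E'
from h import *
from workcell import robot
c=robot.calibration("wrist");o=robot.get_obs();im=robot.get_image("wrist");print(o["eef_pos"],o["eef_rot"])
cr=im[60:340,130:390];cv2.imwrite("pics/w3.png",cv2.resize(cr,None,fx=2,fy=2,interpolation=cv2.INTER_CUBIC)[:,:,::-1])
cv2.imwrite("pics/w3full.png",im[:,:,::-1])
for b in blobs(im,*COL["yellow"],30):print(b,plane(c,b[2],.11))
f=192/np.tan(np.radians(c["vertical_fov"]/2))
for X in((.603,.2425,.11),):
    q=np.array(c["R"])@X+c["t"];print(q[:2]/q[2]*f+[c["cx"],c["cy"]])
E
```

```text
time_s: 4.85
eef_pos: [0.6009, 0.2413, 0.2579]
eef_rot: [0.505, 0.863, -0.001, -0.001]
contact_force: [0.5, -0.3, -0.7]
finger_gap: 0.0174
grip_force: 30.0
[0.60088971 0.24132658 0.25789708] [ 5.04790982e-01  8.63240816e-01 -8.08744513e-04 -8.39033301e-04]
(np.int32(116), [252, 198, 18, 13], [262.1, 203.4]) [0.61060227 0.22871685 0.11      ]
(np.int32(1633), [244, 227, 34, 57], [260.4, 256.2]) [0.63875009 0.17512008 0.11      ]
[262.25854104 188.74755848]
```

View pics/w3.png

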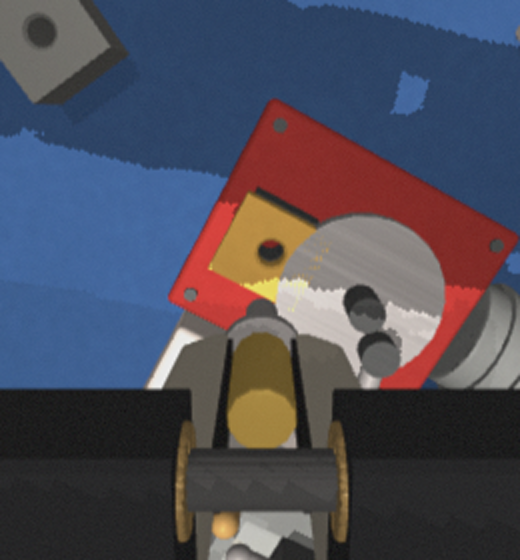

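The hole mouth is at crop (270.5,250), or full-frame (265.2,185). The pin hangs straight, with its tip at about (261,211).

Run:
```python
from h import *
from workcell import robot
c=robot.calibration("wrist");o=robot.get_obs();im=cv2.imread("pics/w3full.png")
g=cv2.cvtColor(im,cv2.COLOR_BGR2HSV)[170:200,250:280,2]
h=cv2.cvtColor(im,cv2.COLOR_BGR2HSV)
m=((h[...,2]<125)).astype(np.uint8);n,l,s,ce=cv2.connectedComponentsWithStats(m[170:200,250:280])
print([(s[i].tolist(),(ce[i]+[250,170]).round(1)) for i in range(1,n)])
print(g[15].tolist(),g[:,15].tolist())
for p in((265.2,185),(265.2,184.5)):print(plane(c,p,.11))
u=lambda x,y:(130+x/2,60+y/2)
a=plane(c,u(273,99),.08);b=plane(c,u(518,238),.08);d=b-a;print("red edge len,ang",np.linalg.norm(d),np.degrees(np.arctan2(d[1],d[0])))
a=plane(c,u(280,125),.08);b=plane(c,u(497,245),.08);d=b-a;print(np.degrees(np.arctan2(d[1],d[0])))
a=plane(c,u(280,125),.08);b=plane(c,u(190,294),.08);d=b-a;print(np.degrees(np.arctan2(d[1],d[0])))
tp=Ro.from_quat(o["eef_rot"]).apply([0,0,.071])+o["eef_pos"];f=192/np.tan(np.radians(c["vertical_fov"]/2))
q=np.array(c["R"])@tp+c["t"];print("tip px pred",q[:2]/q[2]*f+[c["cx"],c["cy"]],tp)
```

```text
[([9, 11, 13, 12, 133], array([265.1, 186.2]))]
[184, 184, 184, 183, 184, 186, 186, 173, 146, 65, 40, 42, 43, 41, 44, 44, 41, 44, 40, 37, 42, 69, 145, 166, 184, 184, 180, 159, 145, 149] [184, 182, 183, 185, 182, 184, 182, 181, 174, 146, 125, 121, 122, 106, 54, 44, 44, 44, 41, 47, 73, 104, 114, 145, 169, 181, 182, 184, 183, 201]
[0.60345939 0.24765531 0.11      ]
[0.60319865 0.24811304 0.11      ]
red edge len,ang 0.15706816093896447 0.9236949153137481
1.3079324385275595
-88.94720852106427
tip px pred [259.32198157 212.65447191] [0.60043096 0.24159132 0.18740993]
```

Run:
```python
from h import *
from workcell import robot
go(robot.get_obs(),(.603,.246,.211),2.09)
```

```text
t [0.0026 0.0044 0.0474]  w [-0.002 -0.001 -0.006]
```

```bash
python3 -m inch '[{"wx":0,"wy":0,"wz":0,"tx":0.003,"ty":0.004,"tz":0.02,"jaw":0.005},{"wx":0,"wy":0,"wz":0,"tx":0.003,"ty":0.004,"tz":0.04,"jaw":0.005},{"wx":0,"wy":0,"wz":0,"tx":0.003,"ty":0.004,"tz":0.045,"jaw":0.005},{"wx":0,"wy":0,"wz":0,"tx":0.003,"ty":0.004,"tz":0.045,"jaw":0.005}]'
python3 - <<'E'
from h import *
from workcell import robot
c=robot.calibration("wrist");o=robot.get_obs();im=robot.get_image("wrist");print(o["eef_pos"],o["eef_rot"])
x0,y0=210,160
cr=im[y0:y0+100,x0:x0+100];cv2.imwrite("pics/w4.png",cv2.resize(cr,None,fx=6,fy=6,interpolation=cv2.INTER_CUBIC)[:,:,::-1])
cv2.imwrite("pics/w4full.png",im[:,:,::-1])
f=192/np.tan(np.radians(c["vertical_fov"]/2))
def pj(X):
    q=np.array(c["R"])@X+c["t"];return q[:2]/q[2]*f+[c["cx"],c["cy"]]
tp=Ro.from_quat(o["eef_rot"]).apply([0,0,.071])+o["eef_pos"]
print("tip",tp,pj(tp),"crop",(pj(tp)-[x0,y0])*6)
for X in ((.603,.246,.11),): print("hole",pj(X),(pj(X)-[x0,y0])*6)
E
```

```text
time_s: 5.3
eef_pos: [0.6025, 0.2464, 0.2141]
eef_rot: [0.504, 0.864, -0.001, -0.0]
contact_force: [-0.5, 0.3, -0.5]
finger_gap: 0.0173
grip_force: 30.0
[0.60253616 0.24637495 0.21406787] [ 5.04295022e-01  8.63531131e-01 -5.23226207e-04 -4.92876897e-04]
tip [0.60243825 0.24634609 0.14306794] [259.3219558 212.6119312] crop [295.93173477 315.6715872 ]
hole [259.8725201  201.27715685] [299.2351206  247.66294107]
```

View pics/w4.png

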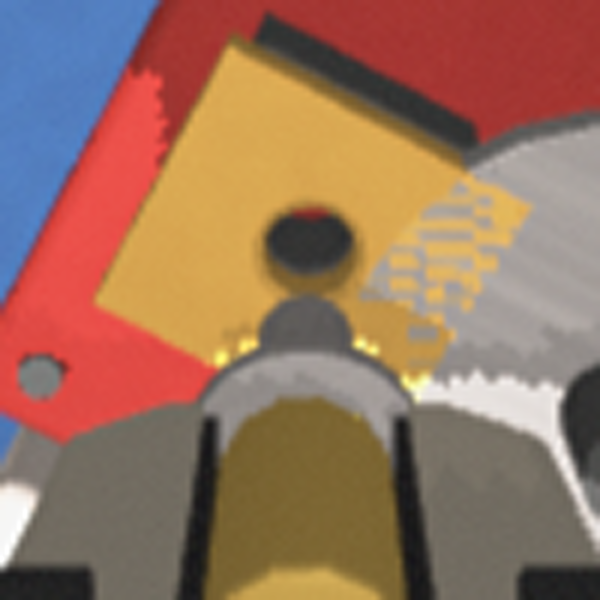

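Hole mouth centre is at crop (310,245). The shank and collar centre column is 306, the tip's far edge is at row 295 and the collar's far edge at row 347. I'll use the pin itself to calibrate out the camera bias.

Run:
```python
from h import *
from workcell import robot
c=robot.calibration("wrist");o=robot.get_obs()
f=192/np.tan(np.radians(c["vertical_fov"]/2));R=Ro.from_quat(o["eef_rot"])
def pj(X):
    q=np.array(c["R"])@X+c["t"];return ((q[:2]/q[2]*f+[c["cx"],c["cy"]])-[210,160])*6
A=np.linspace(0,6.28,73)
for z,r in((.071,.004),(.071,.0045),(.065,.006),(.029,.013),(.024,.013)):
    P=np.array([pj(R.apply([r*np.cos(a),r*np.sin(a),z])+o["eef_pos"]) for a in A]);print(z,r,"top row",P[:,1].min(),"cols",P[:,0].min(),P[:,0].max())
P=np.array([pj([.603+.0085*np.cos(a),.246+.0085*np.sin(a),.11]) for a in A]);print("mouth",P.min(0),P.max(0))
for b in ((10,9),(10,5),(10,0)):
    print(b,plane(c,((310-b[0])/6+210,(245-b[1])/6+160),.11))
im=cv2.imread("pics/w4full.png");print(cv2.cvtColor(im,cv2.COLOR_BGR2GRAY)[190:225,261].tolist());print(cv2.cvtColor(im,cv2.COLOR_BGR2GRAY)[200,248:276].tolist())
```

```text
0.071 0.004 top row 286.37597634942574 cols 265.163313784109 326.86832517401206
0.071 0.0045 top row 282.68040033495237 cols 261.3068231550803 330.7249288698051
0.065 0.006 top row 285.7509871161982 cols 248.37035764085 343.31196981763935
0.029 0.013 top row 326.5782280207038 cols 172.91464223883753 416.22586260097034
0.024 0.013 top row 342.55349813754395 cols 169.53073460621323 419.18076408577247
mouth [237.40039167 188.59934188] [352.13555425 298.70749713]
(10, 9) [0.60305986 0.24747309 0.11      ]
(10, 5) [0.60336263 0.24693616 0.11      ]
(10, 0) [0.60374163 0.24626405 0.11      ]
[170, 171, 167, 148, 114, 76, 60, 50, 53, 52, 52, 50, 52, 51, 60, 76, 95, 101, 101, 93, 93, 93, 93, 93, 93, 91, 91, 95, 117, 160, 161, 158, 153, 141, 142]
[173, 172, 174, 173, 154, 141, 78, 53, 51, 51, 51, 53, 51, 52, 51, 51, 52, 51, 48, 50, 72, 123, 144, 171, 172, 170, 173, 175]
```

```bash
python3 - <<'E'
from h import *
from workcell import robot
go(robot.get_obs(),(.6031,.2474,.139),2.09)
E
python3 -m inch '[{"wx":0,"wy":0,"wz":0,"tx":0,"ty":0,"tz":0,"jaw":0.005}]'
```

```text
t [0.0009 0.0005 0.076 ]  w [ 0.     0.    -0.006]
time_s: 5.45
eef_pos: [0.6036, 0.2463, 0.2157]
eef_rot: [0.505, 0.863, 0.001, 0.001]
contact_force: [0.7, -0.4, -1.6]
finger_gap: 0.0172
grip_force: 30.0
```

```bash
python3 -m inch '[{"wx":0,"wy":0,"wz":0,"tx":0,"ty":0,"tz":0,"jaw":0.005},{"wx":0,"wy":0,"wz":0,"tx":0,"ty":0,"tz":0,"jaw":0.005},{"wx":0,"wy":0,"wz":0,"tx":0,"ty":0,"tz":0,"jaw":0.005}]'
python3 - <<'E'
from h import *
from workcell import robot
c=robot.calibration("wrist");o=robot.get_obs();im=robot.get_image("wrist")
cv2.imwrite("pics/w5full.png",im[:,:,::-1]);g=cv2.cvtColor(im,cv2.COLOR_RGB2GRAY)
print(o["eef_pos"],o["dq"].round(3))
print(g[190:225,261].tolist());print(g[201,245:278].tolist());print(g[214,245:278].tolist())
go(o,(.6031,.2474,.139),2.09)
E
```

```text
time_s: 5.75
eef_pos: [0.6035, 0.2461, 0.2148]
eef_rot: [0.505, 0.863, 0.0, 0.0]
contact_force: [-0.5, -0.6, -1.0]
finger_gap: 0.0177
grip_force: 30.0
[0.60347634 0.24611056 0.21476291] [-0.001  0.005  0.001 -0.001 -0.002 -0.   ]
[164, 162, 147, 110, 75, 58, 50, 47, 51, 50, 47, 48, 49, 59, 79, 92, 98, 104, 118, 103, 90, 88, 88, 89, 90, 90, 88, 90, 111, 154, 153, 150, 137, 135, 138]
[168, 167, 166, 167, 166, 168, 149, 130, 90, 65, 53, 48, 49, 49, 50, 50, 48, 50, 48, 48, 51, 67, 89, 116, 139, 159, 165, 168, 172, 169, 172, 173, 176]
[163, 162, 163, 156, 156, 156, 145, 143, 106, 85, 85, 88, 90, 89, 90, 88, 90, 87, 87, 85, 87, 83, 87, 117, 145, 144, 145, 145, 147, 147, 148, 149, 148]
t [0.0013 0.0003 0.0758]  w [ 0.     0.    -0.006]
```

Run:
```python
from h import *
from workcell import robot
c=robot.calibration("wrist");o=robot.get_obs()
X=plane(c,(259.0,198.6),.11);print(X);go(o,(X[0],X[1],.139),2.09)
```

```text
[0.60228033 0.24742496 0.11      ]
t [ 0.0017 -0.0004  0.0757]  w [ 0.     0.    -0.006]
```

```bash
python3 -m inch '[{"wx":0,"wy":0,"wz":0,"tx":0.0015,"ty":0,"tz":0.012,"jaw":0.005},{"wx":0,"wy":0,"wz":0,"tx":0.0015,"ty":0,"tz":0.024,"jaw":0.005},{"wx":0,"wy":0,"wz":0,"tx":0.0015,"ty":0,"tz":0.031,"jaw":0.005},{"wx":0,"wy":0,"wz":0,"tx":0.0015,"ty":0,"tz":0.036,"jaw":0.005},{"wx":0,"wy":0,"wz":0,"tx":0.0015,"ty":0,"tz":0.04,"jaw":0.005},{"wx":0,"wy":0,"wz":0,"tx":0.0015,"ty":0,"tz":0.043,"jaw":0.005},{"wx":0,"wy":0,"wz":0,"tx":0.0015,"ty":0,"tz":0.043,"jaw":0.005}]'
```

```text
time_s: 6.5
eef_pos: [0.6027, 0.2473, 0.1711]
eef_rot: [0.505, 0.863, -0.0, 0.0]
contact_force: [1.2, -0.7, -1.8]
finger_gap: 0.0176
grip_force: 30.0
```

```bash
python3 -m inch '[{"wx":0,"wy":0,"wz":0,"tx":0,"ty":0,"tz":0.006,"jaw":0.005},{"wx":0,"wy":0,"wz":0,"tx":0,"ty":0,"tz":0.012,"jaw":0.005},{"wx":0,"wy":0,"wz":0,"tx":0,"ty":0,"tz":0.018,"jaw":0.005},{"wx":0,"wy":0,"wz":0,"tx":0,"ty":0,"tz":0.023,"jaw":0.005},{"wx":0,"wy":0,"wz":0,"tx":0,"ty":0,"tz":0.027,"jaw":0.005},{"wx":0,"wy":0,"wz":0,"tx":0,"ty":0,"tz":0.03,"jaw":0.005},{"wx":0,"wy":0,"wz":0,"tx":0,"ty":0,"tz":0.032,"jaw":0.005},{"wx":0,"wy":0,"wz":0,"tx":0,"ty":0,"tz":0.032,"jaw":0.005}]'
```

```text
time_s: 7.3
eef_pos: [0.6027, 0.2473, 0.1391]
eef_rot: [0.505, 0.863, -0.0, 0.0]
contact_force: [2.5, -2.6, -3.4]
finger_gap: 0.0174
grip_force: 30.0
```

```bash
python3 -m inch '[{"wx":0,"wy":0,"wz":0,"tx":0,"ty":0,"tz":0.001,"jaw":0.005},{"wx":0,"wy":0,"wz":0,"tx":0,"ty":0,"tz":0.002,"jaw":0.005},{"wx":0,"wy":0,"wz":0,"tx":0,"ty":0,"tz":0.002,"jaw":0.005}]'
python3 -m inch '[{"wx":0,"wy":0,"wz":0,"tx":0,"ty":0,"tz":-0.001,"jaw":0.03},{"wx":0,"wy":0,"wz":0,"tx":0,"ty":0,"tz":-0.001,"jaw":0.036},{"wx":0,"wy":0,"wz":0,"tx":0,"ty":0,"tz":-0.001,"jaw":0.036},{"wx":0,"wy":0,"wz":0,"tx":0,"ty":0,"tz":-0.03,"jaw":0.036},{"wx":0,"wy":0,"wz":0,"tx":0,"ty":0,"tz":-0.07,"jaw":0.036},{"wx":0,"wy":0,"wz":0,"tx":0,"ty":0,"tz":-0.11,"jaw":0.036},{"wx":0,"wy":0,"wz":0,"tx":0,"ty":0,"tz":-0.15,"jaw":0.036},{"wx":0,"wy":0,"wz":0,"tx":0,"ty":0,"tz":-0.18,"jaw":0.036},{"wx":0,"wy":0,"wz":0,"tx":0,"ty":0,"tz":-0.18,"jaw":0.036}]'
python3 - <<'E'
from h import *
from workcell import robot
c=robot.calibration("wrist");o=robot.get_obs();im=robot.get_image("wrist");print(o["eef_pos"],o["joints"].round(2))
cr=im[120:260,190:340];cv2.imwrite("pics/w6.png",cv2.resize(cr,None,fx=4,fy=4,interpolation=cv2.INTER_CUBIC)[:,:,::-1])
f=192/np.tan(np.radians(c["vertical_fov"]/2))
for X in((.6025,.2473,.155),(.6025,.2473,.11)):
    q=np.array(c["R"])@X+c["t"];p=q[:2]/q[2]*f+[c["cx"],c["cy"]];print(p,(p-[190,120])*4)
E
```

```text
time_s: 7.6
eef_pos: [0.6028, 0.2473, 0.1389]
eef_rot: [0.505, 0.863, 0.0, 0.0]
contact_force: [-2.7, -6.2, 10.6]
finger_gap: 0.0175
grip_force: 30.0
time_s: 8.5
eef_pos: [0.6037, 0.2481, 0.3221]
eef_rot: [0.504, 0.863, 0.003, 0.002]
contact_force: [-0.2, 0.3, -0.6]
finger_gap: 0.0361
grip_force: 0.0
[0.60370357 0.24807241 0.32208359] [ 0.32  0.48  1.26  0.    1.4  -0.19]
[257.24946478 184.3201315 ] [268.99785911 257.28052601]
[257.37236625 175.97397233] [269.48946499 223.89588932]
```

View pics/w6.png

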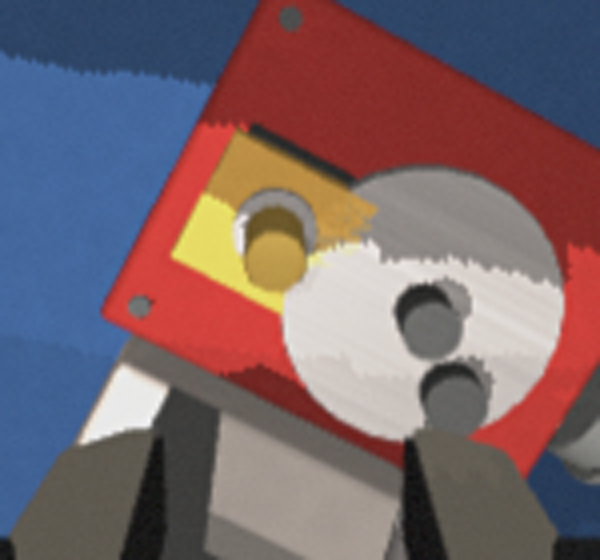

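The pin is home and upright, with its collar flat on the lug and its handle top at crop (275,263). Now over the gate top for a look at the tabs.

```bash
python3 -m inch '[{"wx":0,"wy":0,"wz":-0.15,"tx":-0.045,"ty":-0.016,"tz":-0.013,"jaw":0.06},{"wx":0,"wy":0,"wz":-0.3,"tx":-0.09,"ty":-0.032,"tz":-0.013,"jaw":0.093},{"wx":0,"wy":0,"wz":-0.45,"tx":-0.135,"ty":-0.048,"tz":-0.013,"jaw":0.093},{"wx":0,"wy":0,"wz":-0.6,"tx":-0.18,"ty":-0.064,"tz":-0.013,"jaw":0.093},{"wx":0,"wy":0,"wz":-0.75,"tx":-0.225,"ty":-0.08,"tz":-0.013,"jaw":0.093},{"wx":0,"wy":0,"wz":-0.9,"tx":-0.27,"ty":-0.096,"tz":-0.013,"jaw":0.093},{"wx":0,"wy":0,"wz":-1.07,"tx":-0.323,"ty":-0.115,"tz":-0.013,"jaw":0.093},{"wx":0,"wy":0,"wz":-1.07,"tx":-0.323,"ty":-0.115,"tz":-0.013,"jaw":0.093},{"wx":0,"wy":0,"wz":-1.07,"tx":-0.323,"ty":-0.115,"tz":-0.013,"jaw":0.093},{"wx":0,"wy":0,"wz":-1.07,"tx":-0.323,"ty":-0.115,"tz":-0.013,"jaw":0.093},{"wx":0,"wy":0,"wz":-1.07,"tx":-0.323,"ty":-0.115,"tz":-0.013,"jaw":0.093}]'
python3 - <<'E'
from h import *
from workcell import robot
c=robot.calibration("wrist");o=robot.get_obs();im=robot.get_image("wrist");print(o["eef_pos"],o["eef_rot"],o["joints"].round(2))
cv2.imwrite("pics/w7full.png",im[:,:,::-1]);cv2.imwrite("pics/w7.png",cv2.resize(im[40:260,120:400],None,fx=2.7,fy=2.7,interpolation=cv2.INTER_CUBIC)[:,:,::-1])
for k in("orange","red"):
  for b in blobs(im,*COL[k],30):print(k,b,plane(c,b[2],.23))
f=192/np.tan(np.radians(c["vertical_fov"]/2))
for X in((.6,-.138,.24),(.617,-.04,.24)):
    q=np.array(c["R"])@X+c["t"];print(q[:2]/q[2]*f+[c["cx"],c["cy"]])
E
```

```text
time_s: 9.65
eef_pos: [0.6608, -0.0891, 0.3299]
eef_rot: [-0.006, 1.0, 0.0, -0.0]
contact_force: [-0.5, 0.7, 0.0]
finger_gap: 0.0929
grip_force: 0.0
[ 0.66084294 -0.08907495  0.32992908] [-6.15889522e-03  9.99980926e-01  2.20860422e-04 -4.09499374e-04] [-0.2   0.51  1.19  0.    1.44 -1.79]
orange (np.int32(425), [194, 117, 15, 30], [201.0, 131.5]) [ 0.60183925 -0.13827939  0.23      ]
red (np.int32(1125), [455, 103, 57, 30], [480.1, 115.9]) [0.58665668 0.08738612 0.23      ]
red (np.int32(422), [311, 138, 15, 32], [318.1, 153.3]) [ 0.61839388 -0.04136181  0.23      ]
red (np.int32(311), [214, 241, 21, 20], [223.9, 250.4]) [ 0.70790461 -0.12169738  0.23      ]
[198.78968104 129.81364492]
[322.25924343 153.15586991]
```

View pics/w7.png

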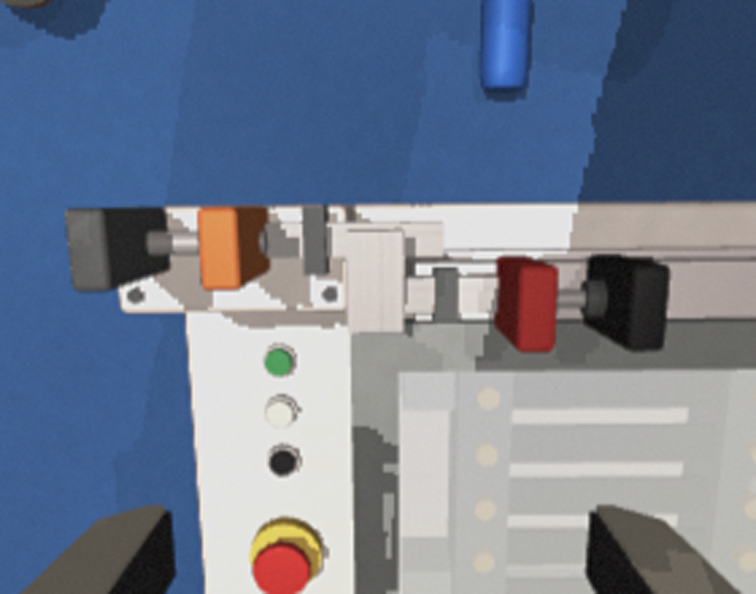

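Tab tops in crop pixels: dark lug outer edge at column 68, orange outer edge at about 241 (rows 208-289), red inner edge at 556, and black outer edge at 666 (rows 260-350).

Run:
```python
from h import *
from workcell import robot
c=robot.calibration("wrist");o=robot.get_obs()
yaw=.015;Rt=np.array([[np.cos(yaw),-np.sin(yaw)],[np.sin(yaw),np.cos(yaw)]])
for b in((1.4,0),(1.4,1.6)):
  for k,p in dict(lug_out=(69,249),orange_out=(241,248),orange_in=(201,248),red_in=(556,306),black_out=(665,307)).items():
    X=plane(c,(p[0]/2.7+120-b[0],p[1]/2.7+40-b[1]),.24)[:2]
    print(b,k,X.round(4),"tester-axes",(Rt.T@X).round(4))
```

```text
(1.4, 0) lug_out [ 0.6025 -0.1811] tester-axes [ 0.5997 -0.1901]
(1.4, 0) orange_out [ 0.6016 -0.131 ] tester-axes [ 0.5996 -0.14  ]
(1.4, 0) orange_in [ 0.6017 -0.1427] tester-axes [ 0.5995 -0.1517]
(1.4, 0) red_in [ 0.6172 -0.0382] tester-axes [ 0.6166 -0.0474]
(1.4, 0) black_out [ 0.6171 -0.0058] tester-axes [ 0.6169 -0.0151]
(1.4, 1.6) lug_out [ 0.6013 -0.181 ] tester-axes [ 0.5985 -0.19  ]
(1.4, 1.6) orange_out [ 0.6004 -0.131 ] tester-axes [ 0.5983 -0.14  ]
(1.4, 1.6) orange_in [ 0.6005 -0.1426] tester-axes [ 0.5983 -0.1516]
(1.4, 1.6) red_in [ 0.6159 -0.0383] tester-axes [ 0.6153 -0.0475]
(1.4, 1.6) black_out [ 0.6158 -0.0059] tester-axes [ 0.6156 -0.0152]
```

Run:
```python
from h import *
from workcell import robot
go(robot.get_obs(),(.6016,-.158,.230),np.pi+.015)
```

```text
t [ 0.0601 -0.0682  0.1002]  w [ 0.    -0.    -0.002]
```

```bash
python3 -m inch '[{"wx":0,"wy":0,"wz":-0.002,"tx":0.03,"ty":-0.034,"tz":0,"jaw":0.076},{"wx":0,"wy":0,"wz":-0.002,"tx":0.06,"ty":-0.068,"tz":0.01,"jaw":0.076},{"wx":0,"wy":0,"wz":-0.002,"tx":0.06,"ty":-0.068,"tz":0.025,"jaw":0.076},{"wx":0,"wy":0,"wz":-0.002,"tx":0.06,"ty":-0.068,"tz":0.045,"jaw":0.076},{"wx":0,"wy":0,"wz":-0.002,"tx":0.06,"ty":-0.068,"tz":0.07,"jaw":0.076},{"wx":0,"wy":0,"wz":-0.002,"tx":0.06,"ty":-0.068,"tz":0.09,"jaw":0.076},{"wx":0,"wy":0,"wz":-0.002,"tx":0.06,"ty":-0.068,"tz":0.1,"jaw":0.076},{"wx":0,"wy":0,"wz":-0.002,"tx":0.06,"ty":-0.068,"tz":0.1,"jaw":0.076},{"wx":0,"wy":0,"wz":-0.002,"tx":0.06,"ty":-0.068,"tz":0.1,"jaw":0.076}]'
```

```text
time_s: 10.6
eef_pos: [0.6023, -0.1589, 0.2313]
eef_rot: [-0.007, 1.0, -0.0, 0.001]
contact_force: [0.4, 0.1, -0.4]
finger_gap: 0.0762
grip_force: 0.0
```

```bash
python3 -m inch '[{"wx":0,"wy":0,"wz":0,"tx":0,"ty":-0.005,"tz":0.002,"jaw":0.07},{"wx":0,"wy":0,"wz":0,"tx":0,"ty":-0.005,"tz":0.002,"jaw":0.06},{"wx":0,"wy":0,"wz":0,"tx":0,"ty":-0.005,"tz":0.002,"jaw":0.05},{"wx":0,"wy":0,"wz":0,"tx":0,"ty":-0.005,"tz":0.002,"jaw":0.042},{"wx":0,"wy":0,"wz":0,"tx":0,"ty":-0.005,"tz":0.002,"jaw":0.034},{"wx":0,"wy":0,"wz":0,"tx":0,"ty":-0.005,"tz":0.002,"jaw":0.03},{"wx":0,"wy":0,"wz":0,"tx":0,"ty":-0.005,"tz":0.002,"jaw":0.03},{"wx":0,"wy":0,"wz":0,"tx":0,"ty":-0.005,"tz":0.002,"jaw":0.03},{"wx":0,"wy":0,"wz":0,"tx":0,"ty":-0.005,"tz":0.002,"jaw":0.03},{"wx":0,"wy":0,"wz":0,"tx":0,"ty":-0.005,"tz":0.002,"jaw":0.03}]'
```

```text
time_s: 11.6
eef_pos: [0.6022, -0.1635, 0.2289]
eef_rot: [-0.007, 1.0, 0.0, 0.0]
contact_force: [-0.0, 6.7, 1.0]
finger_gap: 0.0354
grip_force: 30.0
```

Catch fully squeezed (35.4 mm over the tabs). Release and rise, and check the box height by triangulating its back corners.

```bash
python3 -m inch '[{"wx":0,"wy":0,"wz":0,"tx":0,"ty":0,"tz":0,"jaw":0.05},{"wx":0,"wy":0,"wz":0,"tx":0,"ty":0,"tz":0,"jaw":0.06},{"wx":0,"wy":0,"wz":0,"tx":0,"ty":0.001,"tz":-0.02,"jaw":0.07},{"wx":0,"wy":0,"wz":0,"tx":0,"ty":0.001,"tz":-0.05,"jaw":0.07},{"wx":0,"wy":0,"wz":0,"tx":0,"ty":0.001,"tz":-0.07,"jaw":0.07},{"wx":0,"wy":0,"wz":0,"tx":0,"ty":0.001,"tz":-0.07,"jaw":0.07}]'
python3 - <<'E'
from h import *
from workcell import robot
T=robot.calibration("top");S=robot.calibration("scene")
for a,b in(((160,60),(313,57)),((263,60),(370,130))):print(tri([ray(T,a),ray(S,b)]))
go(robot.get_obs(),(.6164,-.027,.229),np.pi+.015)
E
```

```text
time_s: 12.2
eef_pos: [0.6028, -0.1638, 0.3014]
eef_rot: [-0.007, 1.0, -0.001, 0.002]
contact_force: [0.7, 0.9, 0.1]
finger_gap: 0.0698
grip_force: 0.0
[0.83827218 0.16790835 0.17917678]
[ 0.83030434 -0.09769934  0.20389989]
t [-0.0152  0.1367  0.0722]  w [-0.002  0.005 -0.001]
```

```bash
python3 -m inch '[{"wx":0,"wy":0,"wz":0,"tx":-0.005,"ty":0.04,"tz":0,"jaw":0.07},{"wx":0,"wy":0,"wz":0,"tx":-0.01,"ty":0.08,"tz":0,"jaw":0.07},{"wx":0,"wy":0,"wz":0,"tx":-0.015,"ty":0.12,"tz":0,"jaw":0.07},{"wx":0,"wy":0,"wz":0,"tx":-0.015,"ty":0.1367,"tz":0,"jaw":0.07},{"wx":0,"wy":0,"wz":0,"tx":-0.015,"ty":0.1367,"tz":0.01,"jaw":0.07},{"wx":0,"wy":0,"wz":0,"tx":-0.015,"ty":0.1367,"tz":0.03,"jaw":0.07},{"wx":0,"wy":0,"wz":0,"tx":-0.015,"ty":0.1367,"tz":0.05,"jaw":0.07},{"wx":0,"wy":0,"wz":0,"tx":-0.015,"ty":0.1367,"tz":0.067,"jaw":0.07},{"wx":0,"wy":0,"wz":0,"tx":-0.015,"ty":0.1417,"tz":0.072,"jaw":0.07},{"wx":0,"wy":0,"wz":0,"tx":-0.015,"ty":0.1417,"tz":0.072,"jaw":0.07},{"wx":0,"wy":0,"wz":0,"tx":-0.015,"ty":0.1417,"tz":0.072,"jaw":0.07}]'
```

```text
time_s: 13.3
eef_pos: [0.6151, -0.0217, 0.2269]
eef_rot: [-0.007, 1.0, -0.0, 0.0]
contact_force: [-0.6, 0.0, 0.6]
finger_gap: 0.0701
grip_force: 0.0
```

```bash
python3 -m inch '[{"wx":0,"wy":0,"wz":0,"tx":0,"ty":0,"tz":0,"jaw":0.06},{"wx":0,"wy":0,"wz":0,"tx":0,"ty":0,"tz":0,"jaw":0.05},{"wx":0,"wy":0,"wz":0,"tx":0,"ty":0,"tz":0,"jaw":0.042},{"wx":0,"wy":0,"wz":0,"tx":0,"ty":0,"tz":0,"jaw":0.034},{"wx":0,"wy":0,"wz":0,"tx":0,"ty":0,"tz":0,"jaw":0.025},{"wx":0,"wy":0,"wz":0,"tx":0,"ty":0,"tz":0,"jaw":0.02},{"wx":0,"wy":0,"wz":0,"tx":0,"ty":0,"tz":0,"jaw":0.02},{"wx":0,"wy":0,"wz":0,"tx":0,"ty":0,"tz":0,"jaw":0.02},{"wx":0,"wy":0,"wz":0,"tx":0,"ty":0,"tz":0,"jaw":0.02},{"wx":0,"wy":0,"wz":0,"tx":0,"ty":0,"tz":0,"jaw":0.02}]'
python3 - <<'E'
import numpy as np
H=np.array([.6140,.1391]);p=np.array([.6151,-.0217]);r=p-H
psi=np.pi+.0145
ex=np.array([np.cos(psi),np.sin(psi)]);ey=np.array([np.sin(psi),-np.cos(psi)])
print(np.hypot(*r))
for a in np.arange(.1,1.46,.1):
    R=np.array([[np.cos(a),np.sin(a)],[-np.sin(a),np.cos(a)]]);d=H+R@r-p
    print(round(a,2),(d@ex).round(4),(d@ey).round(4))
E
```

```text
time_s: 14.3
eef_pos: [0.615, -0.0199, 0.227]
eef_rot: [-0.008, 1.0, 0.001, 0.0]
contact_force: [-0.2, 7.9, 2.3]
finger_gap: 0.0321
grip_force: 30.0
0.16080376239379476
0.1 0.016 0.0009
0.2 0.0319 0.0034
0.3 0.0475 0.0075
0.4 0.0625 0.0132
0.5 0.0769 0.0203
0.6 0.0906 0.0288
0.7 0.1033 0.0386
0.8 0.115 0.0497
0.9 0.1255 0.0618
1.0 0.1347 0.075
1.1 0.1426 0.089
1.2 0.1491 0.1037
1.3 0.154 0.119
1.4 0.1574 0.1347
```

Trigger fully squeezed (32.1 mm). The start of the swing is next, with a 2 mm offset to follow the true grip centre.

```bash
python3 -m inch '[{"wx":0,"wy":0,"wz":0,"tx":0,"ty":0.002,"tz":0,"jaw":0.02},{"wx":0,"wy":0,"wz":0.05,"tx":0.008,"ty":0.002,"tz":0,"jaw":0.02},{"wx":0,"wy":0,"wz":0.1,"tx":0.016,"ty":0.003,"tz":0,"jaw":0.02},{"wx":0,"wy":0,"wz":0.2,"tx":0.032,"ty":0.0054,"tz":0,"jaw":0.02},{"wx":0,"wy":0,"wz":0.3,"tx":0.0475,"ty":0.0095,"tz":0,"jaw":0.02},{"wx":0,"wy":0,"wz":0.4,"tx":0.0625,"ty":0.0152,"tz":0,"jaw":0.02},{"wx":0,"wy":0,"wz":0.4,"tx":0.0625,"ty":0.0152,"tz":0,"jaw":0.02}]'
```

```text
time_s: 15.0
eef_pos: [0.5512, -0.0072, 0.227]
eef_rot: [0.193, 0.981, -0.001, 0.0]
contact_force: [0.2, -6.0, 1.8]
finger_gap: 0.0315
grip_force: 30.0
```

```bash
python3 -m inch '[{"wx":0,"wy":0,"wz":0.1,"tx":0.016,"ty":0,"tz":0,"jaw":0.02},{"wx":0,"wy":0,"wz":0.2,"tx":0.0319,"ty":0.0024,"tz":0,"jaw":0.02},{"wx":0,"wy":0,"wz":0.3,"tx":0.0475,"ty":0.0065,"tz":0,"jaw":0.02},{"wx":0,"wy":0,"wz":0.4,"tx":0.0625,"ty":0.0122,"tz":0,"jaw":0.02},{"wx":0,"wy":0,"wz":0.5,"tx":0.0769,"ty":0.0193,"tz":0,"jaw":0.02},{"wx":0,"wy":0,"wz":0.6,"tx":0.0906,"ty":0.0278,"tz":0,"jaw":0.02},{"wx":0,"wy":0,"wz":0.7,"tx":0.1033,"ty":0.0376,"tz":0,"jaw":0.02},{"wx":0,"wy":0,"wz":0.8,"tx":0.115,"ty":0.0487,"tz":0,"jaw":0.02},{"wx":0,"wy":0,"wz":0.9,"tx":0.1255,"ty":0.0608,"tz":0,"jaw":0.02},{"wx":0,"wy":0,"wz":1.0,"tx":0.1347,"ty":0.074,"tz":0,"jaw":0.02},{"wx":0,"wy":0,"wz":1.0,"tx":0.1347,"ty":0.074,"tz":0,"jaw":0.02},{"wx":0,"wy":0,"wz":1.0,"tx":0.1347,"ty":0.074,"tz":0,"jaw":0.02},{"wx":0,"wy":0,"wz":1.0,"tx":0.1347,"ty":0.074,"tz":0,"jaw":0.02}]'
python3 - <<'E'
from h import *
from workcell import robot
o=robot.get_obs();r=o["eef_pos"][:2]-[.614,.141];x=Ro.from_quat(o["eef_rot"]).apply([1,0,0])
print("angle from TCP",np.arctan2(-r[0],-r[1])+.0145,np.hypot(*r),"tool turn",np.pi+.0145-np.arctan2(x[1],x[0]),o["dq"].round(3),o["finger_gap"],o["contact_force"],o["ft_torque"])
im=robot.get_image("scene");cv2.imwrite("pics/s8.png",cv2.resize(im[20:270,120:420],None,fx=2.4,fy=2.4)[:,:,::-1])
E
```

```text
time_s: 16.3
eef_pos: [0.4553, 0.112, 0.227]
eef_rot: [0.638, 0.77, -0.001, 0.0]
contact_force: [-4.8, -5.5, 8.4]
finger_gap: 0.0317
grip_force: 30.0
angle from TCP 1.4045148811834651 0.1613767896342846 tool turn 1.39819998714502 [-0.003 -0.     0.001  0.     0.    -0.002] 0.031669578063901034 [-4.77387957 -5.46477813  8.43545042] [-0.95035148  0.93277133  0.01347647]
```

View pics/s8.png

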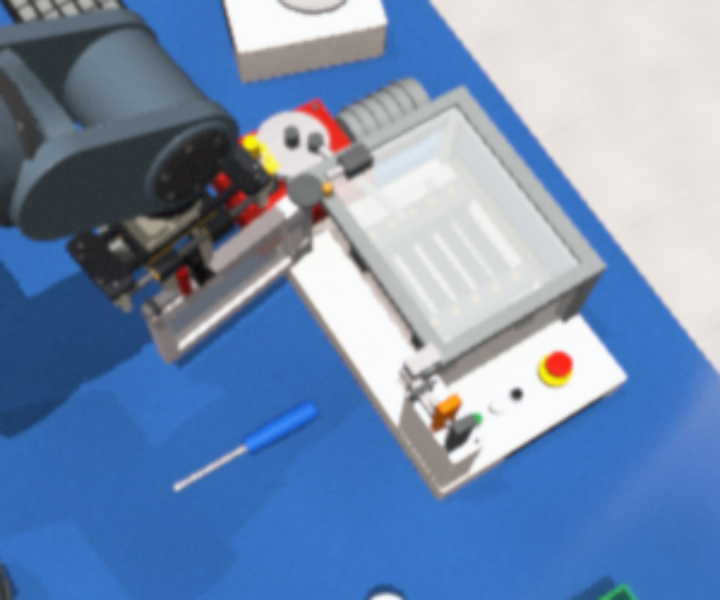

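The gate is wide open (about 1.4 rad) with the handle gripped at 31.7 mm. The orange catch is still drawn at (447,412), the yellow pin is in the lug at (258,148), and the screwdriver is undisturbed.

```bash
python3 -c "
from workcell import robot
print(robot.finish_job())"
```

```text
the job is handed in; nothing more can be done
None
```

I handed the job in with the lock pin home in the lug, the side catch drawn, and the gate held about 1.4 rad open by the squeezed handle; no verdict came back.

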